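# Tip a spent coffee capsule into the lever-lid caddy

## Robot

A 7-joint arm with a two-finger parallel gripper is mounted at the origin on a cart in front of the work surface, level with it; the furniture and walls round the work are solid. World frame = base frame: x ahead of the robot, y to its left, z up, the work surface at z = 0. Lengths are in m, angles in rad, forces in N, time in s.
With the tool pointing down it reaches from about 0.425 to 0.95 m from the base axis. Payload 4.7 kg.
Tool frame: the origin (TCP) lies at the very end of the fingers, on their centre line; the grasp point (between the pads) lies 19 mm behind it; z points along the fingers, y is the direction in which the jaws open and shut (so a half turn about z gives the same grasp; the last joint's range is limited). The gripper opens to 85 mm and grips with 20 to 120 N. Pads are 22 mm wide; open, the fingers measure 114 mm over their backs; the gripper's body (76 mm by 85 mm) begins 54 mm behind the grasp point. The pads swing forward as they close: fully open they stand 13 mm farther back than shut.
Start: joints at [1.289, 0.469, -0.049, 1.532, 0.024, 1.141, -0.082], TCP at [0.169, -0.654, 0.231] pointing down, gripper open.
Joint ranges: [-2.59, 2.59], [-0.33, 1.99], [-1.39, 1.29], [0.1, 2.45], [-1.04, 4.18], [0.21, 1.99], [-2.66, 2.66]. Speed limits (rad/s): [2.57, 2.57, 3.14, 3.14, 3.14, 3.14, 3.14].

## Interface

Orientations are given as a unit quaternion [w, x, y, z].
In Python, from plant import * gives the robot as it stands. The module is installed in compiled form; this text tells all that it offers.
- The arm moves only by the tool arm_command, never from a script. Its argument "increments" is a list of rows, each an object of numbers: "tx", "ty", "tz": the shift along the tool's x, y, z in units of 0.5 m (1.0 is 0.5 m); "ax", "ay", "az": the turn, a rotation vector about the tool's x, y, z in units of 360 degrees (1.0 is 360 degrees). A call has exactly 8 rows; each row is the pose to reach, as a shift and turn from the pose measured when the call began, along the tool's axes at that moment, turning the shorter way round; what a row does not reach only later rows make up. A row lasts 1/12 s, in which the tool goes at most 41.7 mm and 7.16 degrees, less where a joint would pass 70% of its speed; a pose out of reach is approached as far as the arm can. A call with a number of a shift or a turn outside -1 to 1 is refused whole. A call with a gripper value outside its range is refused whole. "gripper" is the closure in counts, from 0 (fully open) to 255 (shut), set as the call begins (left out, the last holds). The fingers move at their own pace and stop on an object; "squeeze" is the grip in N (left out, the last holds). Time passes only in rows, so rows that repeat a pose let the fingers close, or fill a call up. It gives the time, the measured TCP pose, the force and the opening at its end, in the units of the state.
- get_obs(): the state, without advancing time (a new reading comes with each control period).
- camera(name): name is "scene" or "side" or "wrist"; returns (picture, depth): 480x640x3 uint8, blue, green, red; 480x640 float32, m along the optical axis (not along the pixel's ray), 0 where there is no reading.
- get_calibration(name): a dict with "fx", "fy", "cx", "cy" (pixels), "pose" (4x4, takes a point from camera to world coordinates); the wrist camera has in their place "T_tool_cam" (4x4, takes a point from camera to tool coordinates, whose origin is the TCP and whose axes are the flange's). Camera axes: x right, y down, z forward; pixel columns grow to the right and rows downward; lengths in m; the calibration is good to about 2 mm. The wrist camera is an equidistant fisheye: a pixel r from the principal point sees the ray r / f radians off the axis. A picture is of the moment at which its call begins: read the wrist's pose just before it. get_calibration takes no time and is no camera call.
- job_done(): hands the job in, once; it reports no verdict.
The state is a dict: "time": time; "joint_pos": joint angles; "qvel": joint speeds; "joint_torque": joint torques, N m; "eef_pos": TCP position; "eef_rot": TCP orientation; "wrist_force": force on the tool from outside, world axes, zero at the start; "ft_torque": the same for the moment, N m; "width": opening from 0.0 (shut) to 1.0 (fully open).
Only numpy, scipy, OpenCV 4.12 (cv2) and the standard library are available. Lean on these libraries where they do the work, as an engineer would, in place of code of your own. Each camera call takes 0.05 s, during which the arm holds its last target.

## Task

Put the spent coffee capsule away in the white capsule caddy, using fingertips only: push it off the level landing so that it slides down the chute against the closed lid, then press the orange lever pad down so that the lid lifts and the capsule drops into the bin. Ease the lever back up until the lid is shut, without letting the lid slam. Do not pick the capsule up, do not touch the lid itself, and leave the green mug, its coaster and the glass where they stand.

Things in the scene. Friction and masses are not known exactly. Their poses are not given: they have to be found in the camera images.
- caddy: White box-shaped capsule caddy, fixed to the worktop, 300 (x) x 130 (y) x 150 mm tall, side walls 6 mm thick, open at the front end. Origin: centre of its underside, on the worktop. x points from the front (towards the robot) to the back (lid hinge), y to its left, z up. Front to back: level landing x -150 to -50 mm, chute x -50 to 30 mm, bin x 30 to 144 mm.
- chute_top (a point): Middle of the edge where the level landing ends and the chute begins: caddy x -50, y 0, z 135 mm; axes as the caddy's. Landing: smooth steel at z 135, 118 mm wide inside, 15 mm below the side walls' tops, no lip in front. Chute: smooth steel, down 30 degrees to x 30, z 89. A capsule pushed past this edge slides down by itself and stops at the lid's skirt, its centre near caddy x -15.
- bin_floor (a point): Centre of the bin's floor, at caddy x 87, y 0, z 11 mm. The capsule drops here from the foot of the chute when the lid lifts (some 40 mm of lift at the skirt is plenty).
- capsule: Spent copper-coloured coffee capsule standing rim down on the landing: round, rim 37 mm across and 3 mm thick, tapering to 19 mm at the top, 28 mm tall, about 16 g, slides easily. Origin: centre of its rim side (underside), z along its axis to the narrow top.
- lid: Steel lid over the rear half of the caddy, 0.2 to 0.4 kg, top plate 149 x 136 mm at height 152, from the hinge to caddy x 4 mm, with a skirt at its front edge that hangs down to the chute. Origin: on the hinge axis, at caddy x 150, y 0, z 155 mm; axes parallel to the caddy's when shut. Not to be touched.
- lid_hinge (a joint): Opening angle of the lid, rad: 0 shut, grows as it opens upward. Driven by the lever through a push rod: about 0.24 at lever 0.10, 0.48 at lever 0.20, 0.71 at lever 0.30, 0.94 at lever 0.40. It falls shut under its own weight, pushing the lever up, as soon as the lever is let go; nothing damps it.
- lever (a joint): Lever on the caddy's right (-y) side, rad: 0 up (lid shut), 0.40 fully down. Turns about an axis along the caddy's y at caddy x 70, z 115 mm; its long arm runs forward 150 mm to the pad. No catch: it stays down only while pressed. About 3 to 7 N down on the pad moves and holds it (the lid's weight); at 0.40 it meets a hard stop.
- lever_pad (a point): Centre of the upper face of the lever's orange pad, 42 x 42 mm, to be pressed from above. In the caddy's frame: x -75, y -102, z 155 mm with the lever up; x -79, y -102, z 95 mm fully down (60 mm lower). It moves with the lever; the pad tilts 0.2 rad front-up when up, 0.2 rad front-down when down.
- coaster: Dark green square coaster, 98 x 98 x 6 mm, left of the caddy; origin at the centre of its underside.
- green_mug: Pale green mug standing upside down on the coaster, about 72 mm across, 107 mm with its handle, 86 mm tall; origin at the centre of its footprint, at the bottom.
- glass: Clear ribbed tumbler standing upside down on the worktop to the right of the caddy, nearer the robot, 69 mm across, 104 mm tall; origin at the centre of its underside.

How it is judged:
By the outcome, as a careful person would: the job done as asked, in the order asked, and still so for the second after the job is handed in, with the robot touching nothing.
It also fails if it takes over 51 s, if anything falls off the work surface, if the arm or the gripper's body presses on something with over 40 N, if the wrist force passes 120 N, or if a joint passes its speed limit or range.

## Working session

There is one attempt and no reset: what is moved stays moved. The work goes in short steps, Python scripts to look and compute and a tool call to move; the robot and the scene stay as the last step left them, time stands still between calls to the robot, and variables do not carry over. Pictures are saved under pics/ and viewed, and the job is handed in when it is done.

Besides the shell and the picture viewer there is one more tool, called after "Request:" in YAML: its name, and indented under it one key for each argument. arm_command: Moves the arm, as the interface text tells. Shifts and turns lie within -1 to 1; 1 stands for 0.5 m of shift or 360 degrees of turn. Its arguments: {"type":"object","properties":{"increments":{"type":"array"},"gripper":{"type":"number"},"squeeze":{"type":"number"}},"required":["increments"]}

```bash
mkdir -p pics; python3 - <<'E'
from plant import *
import cv2,numpy as np
o=get_obs()
for k in o: print(k,np.round(o[k],3))
for n in ["scene","side"]:
    p,d=camera(n); cv2.imwrite(f"pics/{n}0.png",p); np.save(f"pics/{n}0.npy",d)
    c=get_calibration(n); print(n,c)
print(get_calibration("wrist"))
E
```

```text
time 0.0
joint_pos [ 1.289  0.469 -0.049  1.534  0.024  1.141 -0.082]
qvel [-0.    -0.    -0.003  0.    -0.    -0.001  0.001]
joint_torque [ 0.0000e+00 -5.1032e+01 -4.7000e-02 -2.3772e+01  1.1000e-02  7.0000e-03
  0.0000e+00]
eef_pos [ 0.169 -0.653  0.23 ]
eef_rot [-0.001  0.992  0.126 -0.   ]
wrist_force [-0.241 -1.135  0.03 ]
ft_torque [ 0.008 -0.078  0.005]
width 1.002
scene {'fx': 492.8302010476641, 'fy': 492.8302010476641, 'cx': 310.64228953252535, 'cy': 239.8246747542369, 'pose': array([[-0.5413711 , -0.59846614,  0.59055535,  0.01235232],
       [-0.84075614,  0.37963902, -0.3860095 ,  0.64778307],
       [ 0.00681576, -0.70548742, -0.70868967,  0.79155348],
       [ 0.        ,  0.        ,  0.        ,  1.        ]])}
side {'fx': 602.525615459881, 'fy': 602.525615459881, 'cx': 312.12820396078394, 'cy': 232.92645085447256, 'pose': array([[-0.99648844, -0.07245133,  0.04197124,  0.49615159],
       [-0.08298023,  0.78757949, -0.61060038,  1.05123582],
       [ 0.01118312, -0.61193901, -0.79082589,  1.09789572],
       [ 0.        ,  0.        ,  0.        ,  1.        ]])}
{'fx': 371.64829954431775, 'fy': 371.64829954431775, 'cx': 316.62647498336963, 'cy': 243.00581812085593, 'T_tool_cam': array([[ 1.56219969e-03, -9.60740432e-01, -2.77444377e-01,
         6.99150595e-02],
       [ 9.99998534e-01,  1.69537071e-03, -2.40097811e-04,
         2.28082280e-04],
       [ 7.01042744e-04, -2.77443595e-01,  9.60741672e-01,
        -1.42428668e-01],
       [ 0.00000000e+00,  0.00000000e+00,  0.00000000e+00,
         1.00000000e+00]])}
```

View pics/scene0.png

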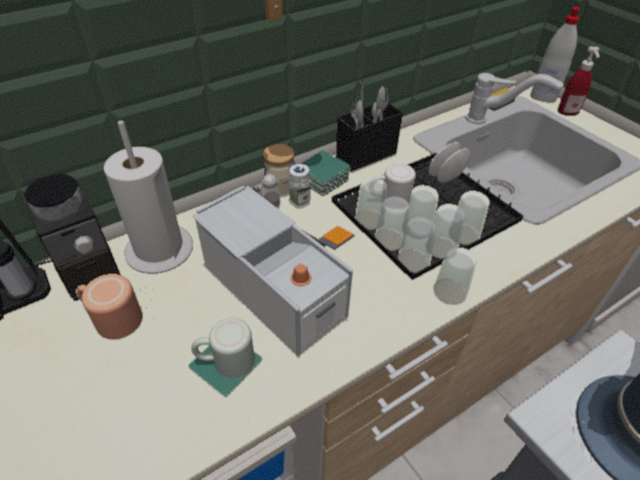

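View pics/side0.png

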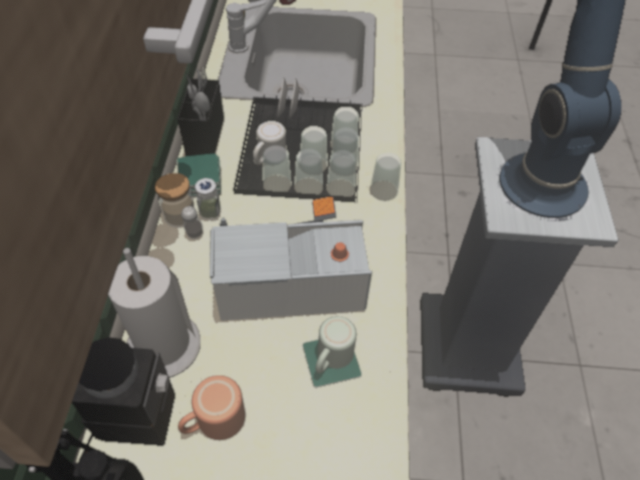

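```bash
cat > h.py <<'E'
import cv2,numpy as np
from plant import *
def pix2w(n,d,u,v,r=1):
    c=get_calibration(n); z=np.median(d[v-r:v+r+1,u-r:u+r+1])
    p=np.array([(u-c['cx'])/c['fx']*z,(v-c['cy'])/c['fy']*z,z,1]); return (c['pose']@p)[:3]
def w2pix(n,P):
    c=get_calibration(n); q=np.linalg.inv(c['pose'])@np.append(P,1); return np.array([c['fx']*q[0]/q[2]+c['cx'],c['fy']*q[1]/q[2]+c['cy']])
def ray(n,u,v,z):
    c=get_calibration(n); r=c['pose'][:3,:3]@np.array([(u-c['cx'])/c['fx'],(v-c['cy'])/c['fy'],1]); o=c['pose'][:3,3]; return o+r*(z-o[2])/r[2]
def pix2w_all(n,d):
    c=get_calibration(n); v,u=np.mgrid[:480,:640]
    P=np.stack([(u-c['cx'])/c['fx']*d,(v-c['cy'])/c['fy']*d,d,np.ones_like(d)],-1)
    return (P@c['pose'].T)[...,:3]
E
python3 - <<'E'
from h import *
s=cv2.imread('pics/side0.png'); cv2.imwrite('pics/sc.png',cv2.resize(s[180:400,190:400],None,fx=2.8,fy=2.7,interpolation=2)[:600])
s=cv2.imread('pics/scene0.png'); cv2.imwrite('pics/scc.png',cv2.resize(s[170:400,180:400],None,fx=2.6,fy=2.6,interpolation=2)[:600])
for n in ['side','scene']:
    d=np.load(f'pics/{n}0.npy'); p=cv2.imread(f'pics/{n}0.png').astype(int); W=pix2w_all(n,d)
    b,g,r=p[...,0],p[...,1],p[...,2]
    m=(r>150)&(r>g*1.6)&(d>0)
    nn,l,st,ce=cv2.connectedComponentsWithStats(m.astype(np.uint8))
    for i in range(1,nn):
        if st[i,4]>30:
            w=W[l==i]; print(n,st[i],np.round(ce[i]),np.round(np.median(w,0),4),np.round(w.min(0),3),np.round(w.max(0),3))
E
```

```text
scene [324 229  28  16 149] [338. 236.] [0.5214 0.2556 0.1563] [0.506 0.231 0.15 ] [0.545 0.274 0.16 ]
```

View pics/sc.png

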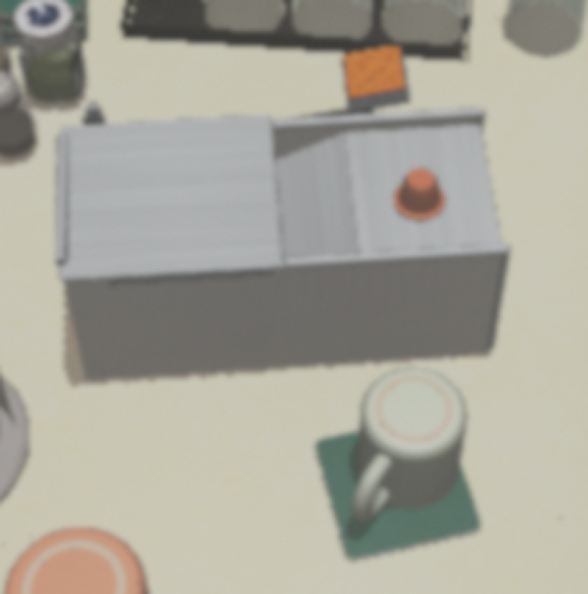

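View pics/scc.png

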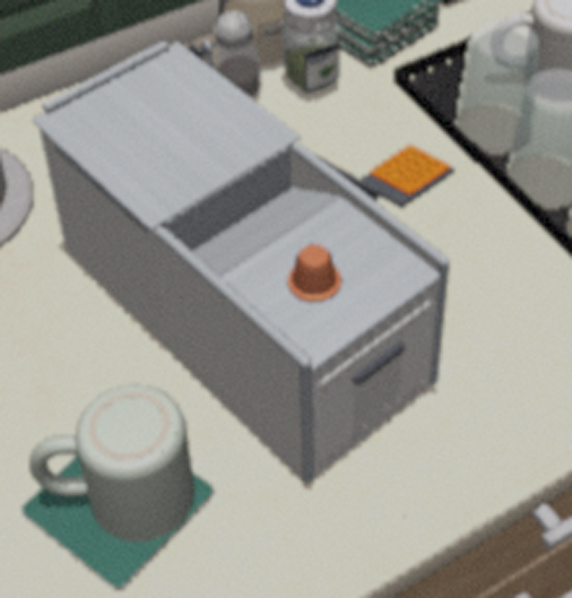

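```bash
python3 - <<'E'
from h import *
from scipy.optimize import least_squares
S=lambda u,v:('side',190+u/2.8,180+v/2.7)
C=lambda u,v:('scene',180+u/2.6,170+v/2.6)
obs=[(S(507,248),(-.15,.065,.15)),(S(485,110),(-.15,-.065,.15)),(S(491,353),(-.15,.065,0)),(S(78,383),(.15,.065,0)),
(C(308,362),(-.15,.065,.15)),(C(447,264),(-.15,-.065,.15)),(C(308,485),(-.15,.065,0)),(C(437,388),(-.15,-.065,0)),(C(65,248),(.15,.065,0)),
(S(272,119),(.004,-.068,.152)),(S(281,263),(.004,.068,.152)),(C(410,171),(-.075,-.102,.155)),(S(375,71),(-.075,-.102,.155))]
def T(x,P): c,s=np.cos(x[2]),np.sin(x[2]); return np.array([x[0]+c*P[0]-s*P[1],x[1]+s*P[0]+c*P[1],P[2]])
f=lambda x:np.concatenate([w2pix(n,T(x,P))-np.array([u,v]) for (n,u,v),P in obs])
r=least_squares(f,[.6,.35,0],loss='soft_l1')
print(r.x,np.round(r.fun.reshape(-1,2),1))
x=r.x; np.save('caddy.npy',x)
print('pad',T(x,(-.075,-.102,.155)),'ct',T(x,(-.05,0,.135)))
for (n,u,v),P in obs[-2:]:print(ray(n,u,v,.155))
# capsule: rim center & top
for t,z in [(S(420,196),.139),(S(421,180),.163),(C(315,282),.137),(C(315,253),.163)]:
    p=ray(*t,z); d=p[:2]-x[:2]; c,s=np.cos(x[2]),np.sin(x[2]); print(p, 'caddy', c*d[0]+s*d[1], -s*d[0]+c*d[1])
# depth checks
d=np.load('pics/scene0.npy');W=pix2w_all('scene',d)
for P in [(-.1,.04,.135),(-.06,0,.135),(.05,0,.152)]:
    u,v=np.round(w2pix('scene',T(x,P))).astype(int); print(P,W[v,u])
m=d>0
# obstacles near caddy height
for k in range(8): pass
E
```

```text
[0.58524154 0.36325974 0.16402476] [[ 0.4  0.3]
 [-0.8 -1.7]
 [-0.3  1.6]
 [ 3.1 -0.1]
 [-2.  -0.1]
 [ 1.1 -2.7]
 [-0.8  2.4]
 [-0.3  0.6]
 [ 0.5  2. ]
 [-0.7 -2.5]
 [ 0.   0.5]
 [ 0.4 -1.5]
 [ 0.  -0.7]]
pad [0.52790379 0.250382   0.155     ] ct [0.53591264 0.35509522 0.135     ]
[0.52499993 0.25337013 0.155     ]
[0.52783499 0.25223425 0.155     ]
[0.488472   0.35452371 0.139     ] caddy -0.09689721751832894 0.007182750943205951
[0.48874983 0.35781141 0.163     ] caddy -0.09608626921207285 0.01038095410006052
[0.48696001 0.35648805 0.137     ] caddy -0.09806815362448913 0.009367620041107052
[0.48921341 0.35487066 0.163     ] caddy -0.09610910520970481 0.007403985408626586
(-0.1, 0.04, 0.135) [0.48085995 0.38684976 0.13446194]
(-0.06, 0, 0.135) [0.52644024 0.3532572  0.13562376]
(0.05, 0, 0.152) [0.633723   0.37138649 0.15254794]
```

```bash
cat > inc.py <<'E'
import sys
from h import *
from scipy.spatial.transform import Rotation as R
def inc(pts,n=8):
    """pts: list of (row, x,y,z,yaw) world"""
    o=get_obs(); q=np.array(o['eef_rot']); R0=R.from_quat([q[1],q[2],q[3],q[0]]); p0=np.array(o['eef_pos'])
    print('t',np.round(o['time'],2),'p',np.round(p0,4),'yaw',round(float(np.arctan2(*R0.as_matrix()[[1,0],0])),3),'F',np.round(o['wrist_force'],1),'w',round(float(o['width']),2),'q',np.round(o['joint_pos'],2))
    for r,x,y,z,yaw in pts:
        Rt=R.from_euler('z',yaw)*R.from_euler('x',np.pi)
        t=R0.inv().apply(np.array([x,y,z])-p0)/.5; a=(R0.inv()*Rt).as_rotvec()/(2*np.pi)
        print(r,'t',np.round(t,4),'a',np.round(a,4))
def cad(x,y,z):
    c=np.load('caddy.npy'); C,S=np.cos(c[2]),np.sin(c[2]); return (c[0]+C*x-S*y,c[1]+S*x+C*y,z)
if __name__=='__main__':
    inc([tuple(map(float,a.split(','))) for a in sys.argv[1:]])
E
python3 inc.py 8,.38,-.5,.31,1.15
```

```text
t 0.1 p [ 0.1687 -0.653   0.2303] yaw 0.253 F [-0.   0.3  0.2] w 1.0 q [ 1.29  0.47 -0.05  1.53  0.02  1.14 -0.08]
8.0 t [ 0.4857 -0.1909 -0.159 ] a [-3.000e-04 -1.000e-04 -1.428e-01]
```

Request:
arm_command:
  increments:
    - {"tx": 0.06,"ty": -0.024,"tz": -0.03,"az": -0.018}
    - {"tx": 0.12,"ty": -0.048,"tz": -0.06,"az": -0.036}
    - {"tx": 0.18,"ty": -0.072,"tz": -0.09,"az": -0.054}
    - {"tx": 0.24,"ty": -0.096,"tz": -0.12,"az": -0.072}
    - {"tx": 0.3,"ty": -0.12,"tz": -0.14,"az": -0.09}
    - {"tx": 0.36,"ty": -0.144,"tz": -0.16,"az": -0.108}
    - {"tx": 0.42,"ty": -0.168,"tz": -0.16,"az": -0.126}
    - {"tx": 0.486,"ty": -0.191,"tz": -0.16,"az": -0.143}
  gripper: 255

```text
$.increments[0]: bad value
```

```bash
python3 inc.py 8,.54,-.22,.31,2.05
```

```text
t 0.1 p [ 0.1687 -0.653   0.2303] yaw 0.253 F [-0.   0.3  0.2] w 1.0 q [ 1.29  0.47 -0.05  1.53  0.02  1.14 -0.08]
8.0 t [ 0.9356 -0.6531 -0.1582] a [-2.00e-04 -2.00e-04 -2.86e-01]
```

Request:
arm_command:
  increments:
    - {"tx": 0.06,"ty": -0.024,"tz": -0.03,"ax": 0,"ay": 0,"az": -0.018}
    - {"tx": 0.12,"ty": -0.048,"tz": -0.06,"ax": 0,"ay": 0,"az": -0.036}
    - {"tx": 0.18,"ty": -0.072,"tz": -0.09,"ax": 0,"ay": 0,"az": -0.054}
    - {"tx": 0.24,"ty": -0.096,"tz": -0.12,"ax": 0,"ay": 0,"az": -0.072}
    - {"tx": 0.3,"ty": -0.12,"tz": -0.14,"ax": 0,"ay": 0,"az": -0.09}
    - {"tx": 0.36,"ty": -0.144,"tz": -0.16,"ax": 0,"ay": 0,"az": -0.108}
    - {"tx": 0.42,"ty": -0.168,"tz": -0.16,"ax": 0,"ay": 0,"az": -0.126}
    - {"tx": 0.486,"ty": -0.191,"tz": -0.16,"ax": 0,"ay": 0,"az": -0.143}
  gripper: 255

```text
time: 0.77
eef_pos: [0.3807, -0.4993, 0.3112]
eef_rot: [-0.0, 0.838, 0.546, -0.0]
wrist_force: [-0.3, -0.4, -0.7]
width: -0.006
```

```bash
python3 inc.py 8,.54,-.22,.31,2.05
```

```text
t 0.77 p [ 0.3807 -0.4993  0.3112] yaw 1.156 F [-0.3 -0.4 -0.7] w -0.01 q [ 1.08  0.36 -0.31  1.53  0.11  1.27  0.34]
8.0 t [0.6396 0.0663 0.0025] a [-1.000e-04 -1.000e-04 -1.423e-01]
```

Request:
arm_command:
  increments:
    - {"tx": 0.08,"ty": 0.008,"tz": 0,"ax": 0,"ay": 0,"az": -0.018}
    - {"tx": 0.16,"ty": 0.016,"tz": 0,"ax": 0,"ay": 0,"az": -0.036}
    - {"tx": 0.24,"ty": 0.024,"tz": 0,"ax": 0,"ay": 0,"az": -0.054}
    - {"tx": 0.32,"ty": 0.032,"tz": 0,"ax": 0,"ay": 0,"az": -0.072}
    - {"tx": 0.4,"ty": 0.041,"tz": 0,"ax": 0,"ay": 0,"az": -0.09}
    - {"tx": 0.48,"ty": 0.05,"tz": 0,"ax": 0,"ay": 0,"az": -0.108}
    - {"tx": 0.56,"ty": 0.058,"tz": 0,"ax": 0,"ay": 0,"az": -0.126}
    - {"tx": 0.64,"ty": 0.066,"tz": 0,"ax": 0,"ay": 0,"az": -0.142}

```text
time: 1.43
eef_pos: [0.5402, -0.218, 0.311]
eef_rot: [-0.001, 0.518, 0.855, -0.0]
wrist_force: [-0.2, -1.0, -0.4]
width: -0.001
```

```bash
python3 inc.py 8,.53,.08,.31,2.9
```

```text
t 1.43 p [ 0.5402 -0.218   0.311 ] yaw 2.053 F [-0.2 -1.  -0.4] w -0.0 q [ 0.78  0.32 -0.6   1.63  0.19  1.26  0.62]
8.0 t [0.5376 0.2583 0.0023] a [-0.     -0.0002 -0.1348]
```

Request:
arm_command:
  increments:
    - {"tx": 0.067,"ty": 0.032,"tz": 0,"ax": 0,"ay": 0,"az": -0.017}
    - {"tx": 0.134,"ty": 0.064,"tz": 0,"ax": 0,"ay": 0,"az": -0.034}
    - {"tx": 0.201,"ty": 0.096,"tz": 0,"ax": 0,"ay": 0,"az": -0.051}
    - {"tx": 0.268,"ty": 0.128,"tz": 0,"ax": 0,"ay": 0,"az": -0.068}
    - {"tx": 0.335,"ty": 0.16,"tz": 0,"ax": 0,"ay": 0,"az": -0.085}
    - {"tx": 0.402,"ty": 0.193,"tz": 0,"ax": 0,"ay": 0,"az": -0.102}
    - {"tx": 0.47,"ty": 0.226,"tz": 0,"ax": 0,"ay": 0,"az": -0.119}
    - {"tx": 0.538,"ty": 0.258,"tz": 0,"ax": 0,"ay": 0,"az": -0.135}

```text
time: 2.1
eef_pos: [0.5292, 0.0816, 0.311]
eef_rot: [-0.001, 0.118, 0.993, -0.0]
wrist_force: [1.1, -0.6, -1.2]
width: -0.0
```

```bash
python3 inc.py 8,.44,.347,.28,3.306
```

```text
t 2.1 p [0.5292 0.0816 0.311 ] yaw 2.906 F [ 1.1 -0.6 -1.2] w -0.0 q [ 0.49  0.29 -0.89  1.72  0.23  1.25  0.88]
8.0 t [0.2972 0.4745 0.0621] a [-0.     -0.0002 -0.0637]
```

Request:
arm_command:
  increments:
    - {"tx": 0.037,"ty": 0.059,"tz": 0,"ax": 0,"ay": 0,"az": -0.008}
    - {"tx": 0.074,"ty": 0.118,"tz": 0,"ax": 0,"ay": 0,"az": -0.016}
    - {"tx": 0.111,"ty": 0.177,"tz": 0.01,"ax": 0,"ay": 0,"az": -0.024}
    - {"tx": 0.148,"ty": 0.236,"tz": 0.02,"ax": 0,"ay": 0,"az": -0.032}
    - {"tx": 0.185,"ty": 0.295,"tz": 0.03,"ax": 0,"ay": 0,"az": -0.04}
    - {"tx": 0.222,"ty": 0.354,"tz": 0.04,"ax": 0,"ay": 0,"az": -0.048}
    - {"tx": 0.26,"ty": 0.414,"tz": 0.05,"ax": 0,"ay": 0,"az": -0.056}
    - {"tx": 0.297,"ty": 0.4745,"tz": 0.062,"ax": 0,"ay": 0,"az": -0.064}

```text
time: 2.77
eef_pos: [0.4394, 0.348, 0.2796]
eef_rot: [-0.001, -0.084, 0.996, -0.0]
wrist_force: [1.3, -0.8, 0.4]
width: 0.004
```

```bash
python3 - <<'E'
from inc import *
p,d=camera('wrist'); cv2.imwrite('pics/w1.png',p); np.save('pics/w1.npy',d)
p,d=camera('side'); cv2.imwrite('pics/s1.png',p)
inc([(8,*cad(-.145,.009,.142),3.306),(8,*cad(-.145,.009,.16),3.306)])
E
```

```text
t 2.87 p [0.4354 0.3525 0.2794] yaw -2.963 F [-0.2  1.1 -0.2] w 0.0 q [ 0.02  0.41 -1.02  1.71  0.36  1.23  0.66]
8 t [-0.0102 -0.011   0.2747] a [ 0.0006 -0.0007  0.0022]
8 t [-0.0101 -0.0108  0.2387] a [ 0.0006 -0.0007  0.0022]
```

View pics/w1.png

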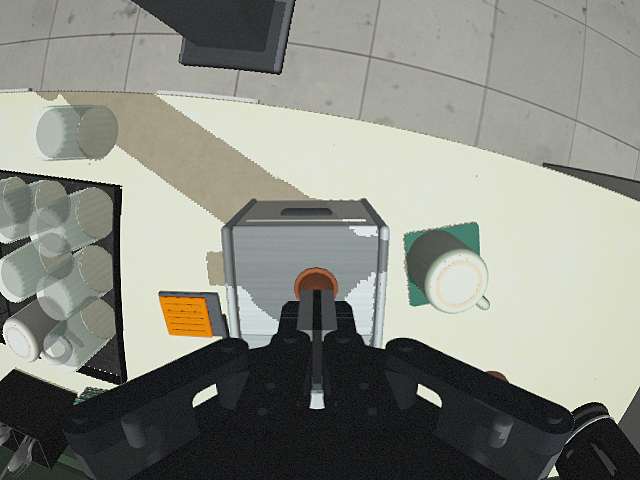

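View pics/s1.png

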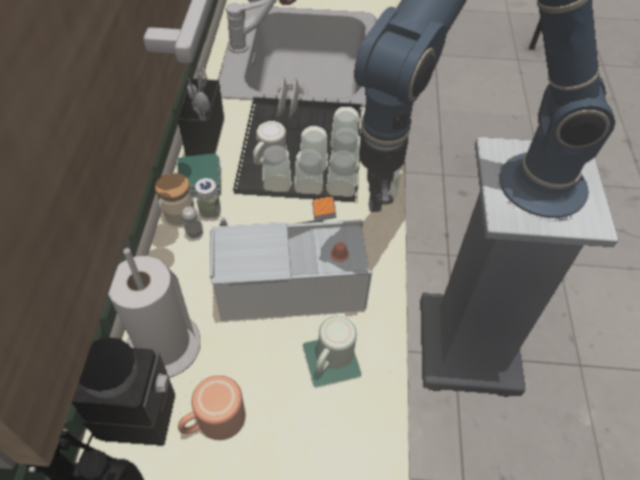

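```bash
cat >> h.py <<'E'
def wray(T,u,v,z):
    c=get_calibration('wrist'); x,y=u-c['cx'],v-c['cy']; r=np.hypot(x,y); th=r/c['fx']
    d=np.array([np.sin(th)*x/r,np.sin(th)*y/r,np.cos(th)]); M=T@c['T_tool_cam']; d=M[:3,:3]@d; o=M[:3,3]; return o+d*(z-o[2])/d[2]
def toolT():
    from scipy.spatial.transform import Rotation as R
    o=get_obs(); q=o['eef_rot']; T=np.eye(4); T[:3,:3]=R.from_quat([q[1],q[2],q[3],q[0]]).as_matrix(); T[:3,3]=o['eef_pos']; return T
E
python3 - <<'E'
from inc import *
print(w2pix('side',[.4354,.3525,.2794]))
T=toolT(); x=np.load('caddy.npy')
p,d=camera('wrist'); cv2.imwrite('pics/w2.png',p)
def cf(p):
    e=p[:2]-x[:2]; c,s=np.cos(x[2]),np.sin(x[2]); return np.round([c*e[0]+s*e[1],-s*e[0]+c*e[1]],4)
for u,v,z in [(317,284,.139),(226,226,.15),(382,226,.15),(187,314,.155),(190,314,.155),(447,258,0)]:
    P=wray(T,u,v,z); print(u,v,np.round(P,3),cf(P))
inc([(8,*cad(-.145,.009,.142),3.306)])
E
```

```text
[373.63350049 207.59743523]
317 284 [0.48  0.361 0.139] [-0.1045  0.0155]
226 226 [0.441 0.284 0.15 ] [-0.1551 -0.0551]
382 226 [0.42  0.401 0.15 ] [-0.1568  0.064 ]
187 314 [0.521 0.258 0.155] [-0.0808 -0.0929]
190 314 [0.52  0.261 0.155] [-0.0809 -0.0902]
447 258 [0.474 0.526 0.   ] [-0.0827  0.1791]
t 2.92 p [0.4376 0.3496 0.2794] yaw -2.969 F [ 0.4 -0.3  0.1] w -0.0 q [ 0.02  0.41 -1.02  1.71  0.36  1.23  0.66]
8 t [-0.0066 -0.0037  0.2748] a [ 0.0002 -0.0005  0.0014]
```

View pics/w2.png

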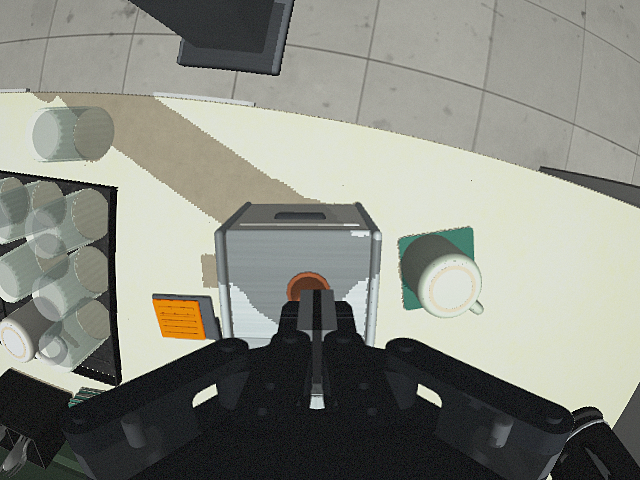

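```bash
python3 - <<'E'
from inc import *
inc([(8,*cad(-.15,.008,.16),3.306)])
E
```

```text
t 2.92 p [0.4376 0.3496 0.2794] yaw -2.969 F [ 0.4 -0.3  0.1] w -0.0 q [ 0.02  0.41 -1.02  1.71  0.36  1.23  0.66]
8 t [ 0.0035 -0.0055  0.2389] a [ 0.0002 -0.0005  0.0014]
```

Request:
arm_command:
  increments:
    - {"tx": 0.003,"ty": -0.005,"tz": 0.04,"ax": 0,"ay": 0,"az": 0.001}
    - {"tx": 0.003,"ty": -0.005,"tz": 0.08,"ax": 0,"ay": 0,"az": 0.001}
    - {"tx": 0.003,"ty": -0.005,"tz": 0.12,"ax": 0,"ay": 0,"az": 0.001}
    - {"tx": 0.003,"ty": -0.005,"tz": 0.16,"ax": 0,"ay": 0,"az": 0.001}
    - {"tx": 0.003,"ty": -0.005,"tz": 0.195,"ax": 0,"ay": 0,"az": 0.001}
    - {"tx": 0.003,"ty": -0.005,"tz": 0.22,"ax": 0,"ay": 0,"az": 0.001}
    - {"tx": 0.003,"ty": -0.005,"tz": 0.239,"ax": 0,"ay": 0,"az": 0.001}
    - {"tx": 0.003,"ty": -0.005,"tz": 0.239,"ax": 0,"ay": 0,"az": 0.001}

```text
time: 3.58
eef_pos: [0.4361, 0.3452, 0.1581]
eef_rot: [-0.003, -0.083, 0.997, -0.001]
wrist_force: [-0.6, -0.4, 0.3]
width: 0.002
```

```bash
python3 - <<'E'
from inc import *
T=toolT()
p,d=camera('wrist'); cv2.imwrite('pics/w3.png',p)
p,d=camera('side'); cv2.imwrite('pics/s3.png',cv2.resize(p[180:400,190:410],None,fx=2.7,fy=2.7,interpolation=2))
inc([(8,*cad(-.145,.008,.142),3.306)])
E
```

```text
t 3.68 p [0.4366 0.3469 0.1603] yaw -2.975 F [-0.5 -0.2 -0.2] w 0.0 q [-0.05  0.52 -0.94  1.85  0.49  1.02  0.55]
8 t [-0.0088 -0.0004  0.0366] a [ 0.0002 -0.0004  0.0003]
```

View pics/w3.png

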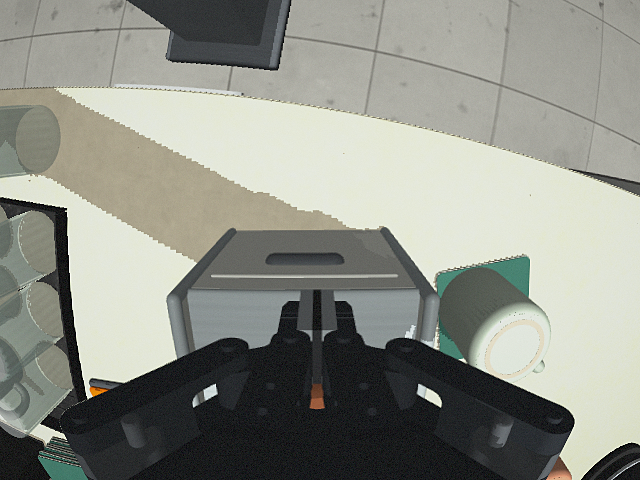

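View pics/s3.png

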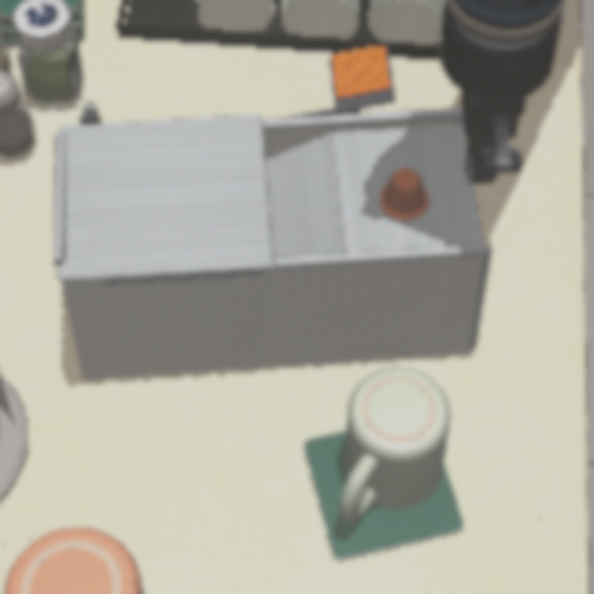

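Request:
arm_command:
  increments:
    - {"tx": 0,"ty": 0,"tz": 0.012,"ax": 0,"ay": 0,"az": 0}
    - {"tx": 0,"ty": 0,"tz": 0.024,"ax": 0,"ay": 0,"az": 0}
    - {"tx": -0.004,"ty": 0,"tz": 0.035,"ax": 0,"ay": 0,"az": 0}
    - {"tx": -0.012,"ty": 0,"tz": 0.035,"ax": 0,"ay": 0,"az": 0}
    - {"tx": -0.022,"ty": 0,"tz": 0.035,"ax": 0,"ay": 0,"az": 0}
    - {"tx": -0.032,"ty": 0,"tz": 0.035,"ax": 0,"ay": 0,"az": 0}
    - {"tx": -0.042,"ty": 0,"tz": 0.035,"ax": 0,"ay": 0,"az": 0}
    - {"tx": -0.05,"ty": 0,"tz": 0.035,"ax": 0,"ay": 0,"az": 0}

```text
time: 4.35
eef_pos: [0.4622, 0.3513, 0.1429]
eef_rot: [-0.001, -0.083, 0.997, 0.001]
wrist_force: [-0.0, 0.4, -0.2]
width: -0.003
```

```bash
python3 - <<'E'
from inc import *
p,d=camera('side'); cv2.imwrite('pics/s4.png',cv2.resize(p[180:400,190:410],None,fx=2.7,fy=2.7,interpolation=2))
inc([(8,*cad(-.1,.008,.142),3.306),(8,*cad(-.08,.008,.142),3.306),(8,*cad(-.065,.008,.142),3.306)])
E
```

```text
t 4.4 p [0.4629 0.3513 0.1429] yaw -2.977 F [ 0.5  0.2 -1. ] w -0.0 q [-0.07  0.58 -0.9   1.82  0.52  1.01  0.55]
8 t [-0.0453 -0.0004  0.0017] a [ 0.0003 -0.0003  0.0001]
8 t [-0.0853 -0.0004  0.0016] a [ 0.0003 -0.0003  0.0001]
8 t [-0.1153 -0.0004  0.0015] a [ 0.0003 -0.0003  0.0001]
```

View pics/s4.png

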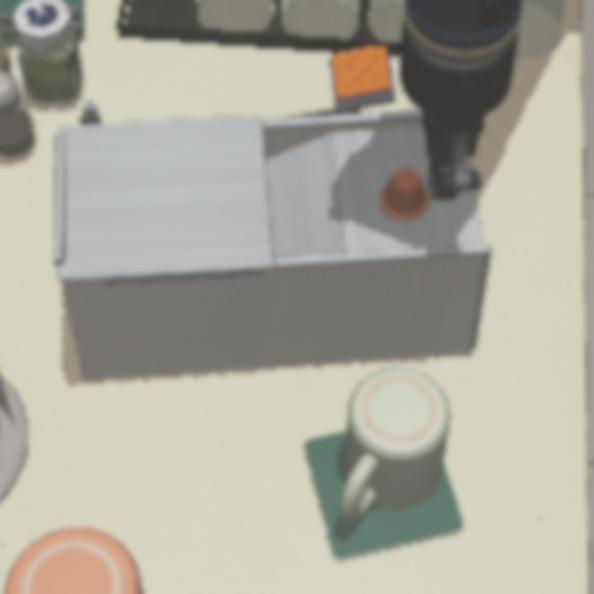

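Request:
arm_command:
  increments:
    - {"tx": -0.01,"ty": 0.004,"tz": 0.001,"ax": 0,"ay": 0,"az": 0}
    - {"tx": -0.02,"ty": 0.004,"tz": 0.001,"ax": 0,"ay": 0,"az": 0}
    - {"tx": -0.03,"ty": 0.004,"tz": 0.001,"ax": 0,"ay": 0,"az": 0}
    - {"tx": -0.04,"ty": 0.004,"tz": 0.001,"ax": 0,"ay": 0,"az": 0}
    - {"tx": -0.05,"ty": 0.004,"tz": 0.001,"ax": 0,"ay": 0,"az": 0}
    - {"tx": -0.06,"ty": 0.004,"tz": 0.001,"ax": 0,"ay": 0,"az": 0}
    - {"tx": -0.07,"ty": 0.004,"tz": 0.001,"ax": 0,"ay": 0,"az": 0}
    - {"tx": -0.08,"ty": 0.004,"tz": 0.001,"ax": 0,"ay": 0,"az": 0}

```text
time: 5.07
eef_pos: [0.5025, 0.3599, 0.1423]
eef_rot: [-0.001, -0.082, 0.997, 0.001]
wrist_force: [0.1, 0.6, 0.1]
width: 0.001
```

```bash
python3 - <<'E'
from inc import *
p,d=camera('side'); cv2.imwrite('pics/s5.png',cv2.resize(p[180:400,190:410],None,fx=2.7,fy=2.7,interpolation=2))
inc([(8,*cad(-.08,.01,.142),3.306),(8,*cad(-.065,.01,.142),3.306)])
E
```

```text
t 5.12 p [0.5037 0.3598 0.1423] yaw -2.978 F [1.8 0.5 0.3] w 0.0 q [-0.08  0.63 -0.88  1.73  0.55  1.05  0.59]
8 t [-0.002   0.0001  0.0005] a [ 0.0004 -0.0002 -0.0001]
8 t [-0.032   0.0001  0.0005] a [ 0.0004 -0.0002 -0.0001]
```

View pics/s5.png

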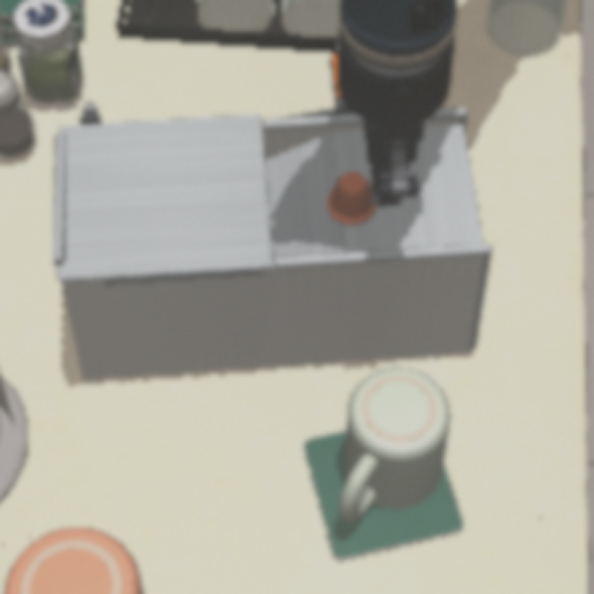

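Request:
arm_command:
  increments:
    - {"tx": -0.008,"ty": 0,"tz": 0,"ax": 0,"ay": 0,"az": 0}
    - {"tx": -0.016,"ty": 0,"tz": 0,"ax": 0,"ay": 0,"az": 0}
    - {"tx": -0.024,"ty": 0,"tz": 0,"ax": 0,"ay": 0,"az": 0}
    - {"tx": -0.032,"ty": 0,"tz": 0,"ax": 0,"ay": 0,"az": 0}
    - {"tx": -0.038,"ty": 0,"tz": 0,"ax": 0,"ay": 0,"az": 0}
    - {"tx": -0.038,"ty": 0,"tz": 0,"ax": 0,"ay": 0,"az": 0}
    - {"tx": -0.03,"ty": 0,"tz": -0.01,"ax": 0,"ay": 0,"az": 0}
    - {"tx": -0.02,"ty": 0,"tz": -0.02,"ax": 0,"ay": 0,"az": 0}

```text
time: 5.78
eef_pos: [0.5131, 0.3613, 0.1523]
eef_rot: [-0.001, -0.082, 0.997, 0.001]
wrist_force: [-0.3, -0.8, 0.1]
width: 0.001
```

```bash
python3 - <<'E'
from inc import *
p,d=camera('side'); cv2.imwrite('pics/s6.png',cv2.resize(p[180:400,190:410],None,fx=2.7,fy=2.7,interpolation=2))
inc([(8,*cad(-.08,.01,.142),3.306),(8,*cad(-.085,-.01,.25),3.306)])
E
```

```text
t 5.83 p [0.512  0.3621 0.1538] yaw -2.976 F [-0.3 -0.4  0.6] w 0.0 q [-0.07  0.63 -0.88  1.7   0.54  1.08  0.61]
8 t [ 0.0151 -0.0016  0.0235] a [ 0.0005 -0.0001  0.0001]
8 t [ 0.0253 -0.041  -0.1926] a [ 0.0005 -0.0001  0.0001]
```

View pics/s6.png

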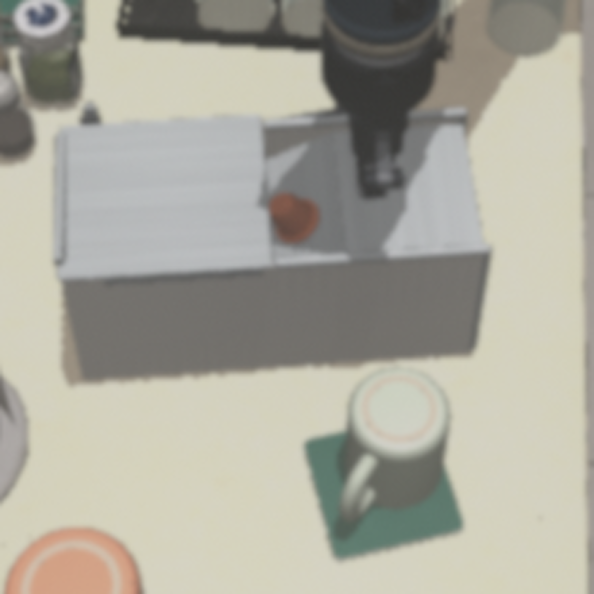

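```bash
python3 - <<'E'
from inc import *
inc([(4,*cad(-.08,.01,.22),3.306),(8,*cad(-.077,-.104,.22),3.306)])
E
```

```text
t 5.83 p [0.512  0.3621 0.1538] yaw -2.976 F [-0.3 -0.4  0.6] w 0.0 q [-0.07  0.63 -0.88  1.7   0.54  1.08  0.61]
4 t [ 0.0153 -0.0012 -0.1325] a [ 0.0005 -0.0001  0.0001]
8 t [ 0.0095 -0.2292 -0.1331] a [ 0.0005 -0.0001  0.0001]
```

Request:
arm_command:
  increments:
    - {"tx": 0.01,"ty": 0,"tz": -0.04,"ax": 0,"ay": 0,"az": 0}
    - {"tx": 0.01,"ty": 0,"tz": -0.09,"ax": 0,"ay": 0,"az": 0}
    - {"tx": 0.01,"ty": -0.02,"tz": -0.133,"ax": 0,"ay": 0,"az": 0}
    - {"tx": 0.01,"ty": -0.07,"tz": -0.133,"ax": 0,"ay": 0,"az": 0}
    - {"tx": 0.01,"ty": -0.13,"tz": -0.133,"ax": 0,"ay": 0,"az": 0}
    - {"tx": 0.01,"ty": -0.19,"tz": -0.133,"ax": 0,"ay": 0,"az": 0}
    - {"tx": 0.01,"ty": -0.229,"tz": -0.133,"ax": 0,"ay": 0,"az": 0}
    - {"tx": 0.01,"ty": -0.229,"tz": -0.133,"ax": 0,"ay": 0,"az": 0}

```text
time: 6.5
eef_pos: [0.5274, 0.2427, 0.2198]
eef_rot: [-0.0, -0.079, 0.997, -0.001]
wrist_force: [1.6, -0.9, -0.1]
width: -0.005
```

```bash
python3 - <<'E'
from inc import *
p,d=camera('side'); cv2.imwrite('pics/s7.png',cv2.resize(p[180:400,190:410],None,fx=2.7,fy=2.7,interpolation=2))
p,d=camera('wrist'); cv2.imwrite('pics/w7.png',p)
inc([(4,*cad(-.076,-.104,.165),3.306),(8,*cad(-.077,-.104,.155),3.306)])
E
```

```text
t 6.6 p [0.5258 0.2477 0.2204] yaw -2.978 F [0.8 0.9 0.2] w -0.0 q [ 0.19  0.49 -0.96  1.74  0.44  1.14  0.84]
4 t [-0.003   0.0003  0.1109] a [ 0.0005 -0.     -0.0001]
8 t [-0.001   0.0003  0.1309] a [ 0.0005 -0.     -0.0001]
```

View pics/s7.png

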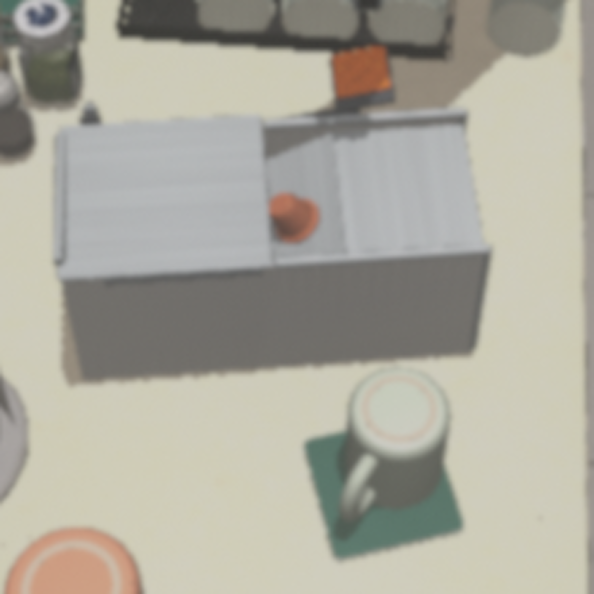

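View pics/w7.png

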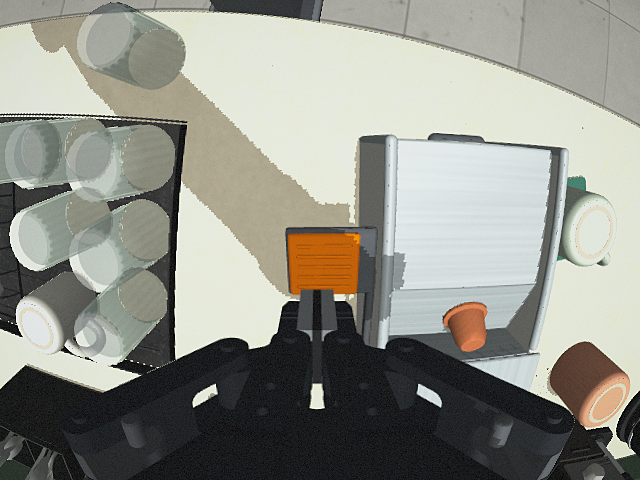

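```bash
python3 - <<'E'
from inc import *
T=toolT(); p,d=camera('wrist'); b,g,r=[p[...,i].astype(int) for i in range(3)]
m=(r>180)&(g>80)&(g<170)&(b<60); m[310:]=0; m[:, :250]=0
v,u=np.where(m); print(u.min(),u.max(),v.min(),v.max())
print(wray(T,(u.min()+u.max())/2,(v.min()+v.max())/2,.155), wray(T,(u.min()+u.max())/2,v.min(),.158), wray(T,(u.min()+u.max())/2,v.max(),.15))
print(cad(-.075,-.102,.155)); inc([])
E
```

```text
285 355 234 293
[0.52714615 0.25010818 0.155     ] [0.50856881 0.2469198  0.158     ] [0.54813831 0.25374004 0.15      ]
(np.float64(0.5279037949929403), np.float64(0.25038200243951503), 0.155)
t 6.65 p [0.5254 0.249  0.2205] yaw -2.976 F [-0.2  0.1  0.8] w 0.0 q [ 0.19  0.49 -0.96  1.74  0.44  1.14  0.84]
```

Request:
arm_command:
  increments:
    - {"tx": -0.001,"ty": 0,"tz": 0.03,"ax": 0,"ay": 0,"az": 0}
    - {"tx": -0.001,"ty": 0,"tz": 0.06,"ax": 0,"ay": 0,"az": 0}
    - {"tx": -0.001,"ty": 0,"tz": 0.085,"ax": 0,"ay": 0,"az": 0}
    - {"tx": -0.001,"ty": 0,"tz": 0.1,"ax": 0,"ay": 0,"az": 0}
    - {"tx": -0.001,"ty": 0,"tz": 0.11,"ax": 0,"ay": 0,"az": 0}
    - {"tx": -0.001,"ty": 0,"tz": 0.118,"ax": 0,"ay": 0,"az": 0}
    - {"tx": -0.001,"ty": 0,"tz": 0.126,"ax": 0,"ay": 0,"az": 0}
    - {"tx": -0.001,"ty": 0,"tz": 0.134,"ax": 0,"ay": 0,"az": 0}

```text
time: 7.32
eef_pos: [0.5257, 0.2499, 0.154]
eef_rot: [-0.0, -0.083, 0.997, 0.002]
wrist_force: [-2.2, 0.3, 2.9]
width: -0.002
```

```bash
python3 - <<'E'
from inc import *
inc([(4,*cad(-.078,-.103,.135),3.306),(8,*cad(-.078,-.103,.115),3.306)])
E
```

```text
t 7.32 p [0.5257 0.2499 0.154 ] yaw -2.976 F [-2.2  0.3  2.9] w -0.0 q [ 0.14  0.56 -0.91  1.8   0.51  1.03  0.78]
4 t [ 0.0016 -0.0019  0.038 ] a [0.0006 0.     0.0003]
8 t [ 0.0016 -0.002   0.078 ] a [0.0006 0.     0.0003]
```

Request:
arm_command:
  increments:
    - {"tx": 0,"ty": -0.001,"tz": 0.01,"ax": 0,"ay": 0,"az": 0}
    - {"tx": 0,"ty": -0.002,"tz": 0.02,"ax": 0,"ay": 0,"az": 0}
    - {"tx": 0,"ty": -0.002,"tz": 0.03,"ax": 0,"ay": 0,"az": 0}
    - {"tx": 0.001,"ty": -0.002,"tz": 0.04,"ax": 0,"ay": 0,"az": 0}
    - {"tx": 0.001,"ty": -0.002,"tz": 0.05,"ax": 0,"ay": 0,"az": 0}
    - {"tx": 0.002,"ty": -0.002,"tz": 0.06,"ax": 0,"ay": 0,"az": 0}
    - {"tx": 0.002,"ty": -0.002,"tz": 0.07,"ax": 0,"ay": 0,"az": 0}
    - {"tx": 0.002,"ty": -0.002,"tz": 0.078,"ax": 0,"ay": 0,"az": 0}

```text
time: 7.98
eef_pos: [0.5246, 0.249, 0.1143]
eef_rot: [-0.0, -0.083, 0.997, 0.002]
wrist_force: [-2.7, 1.3, 4.0]
width: -0.001
```

```bash
python3 - <<'E'
from inc import *
p,d=camera('side'); cv2.imwrite('pics/s8.png',cv2.resize(p[180:400,190:410],None,fx=2.7,fy=2.7,interpolation=2))
p,d=camera('scene'); cv2.imwrite('pics/c8.png',cv2.resize(p[150:380,170:400],None,fx=2.6,fy=2.6,interpolation=2))
inc([(8,*cad(-.078,-.103,.115),3.306)])
E
```

```text
t 8.08 p [0.5246 0.2486 0.1141] yaw -2.975 F [-2.2  0.1  2.6] w -0.0 q [ 0.12  0.6  -0.87  1.84  0.56  0.96  0.74]
8 t [-0.001   0.0004 -0.0018] a [ 0.0006 -0.0002  0.0003]
```

View pics/s8.png

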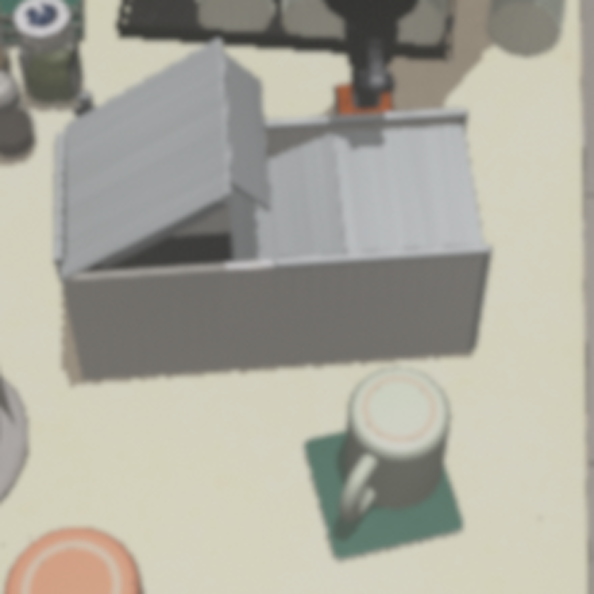

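View pics/c8.png

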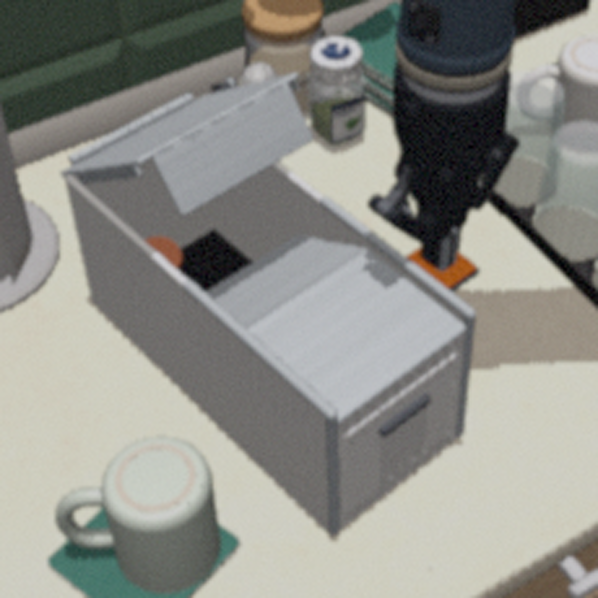

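Request:
arm_command:
  increments:
    - {"tx": 0,"ty": 0,"tz": -0.004,"ax": 0,"ay": 0,"az": 0}
    - {"tx": 0,"ty": 0,"tz": -0.008,"ax": 0,"ay": 0,"az": 0}
    - {"tx": 0,"ty": 0,"tz": -0.012,"ax": 0,"ay": 0,"az": 0}
    - {"tx": 0,"ty": 0,"tz": -0.016,"ax": 0,"ay": 0,"az": 0}
    - {"tx": 0,"ty": 0,"tz": -0.02,"ax": 0,"ay": 0,"az": 0}
    - {"tx": 0,"ty": 0,"tz": -0.024,"ax": 0,"ay": 0,"az": 0}
    - {"tx": 0,"ty": 0,"tz": -0.028,"ax": 0,"ay": 0,"az": 0}
    - {"tx": 0,"ty": 0,"tz": -0.032,"ax": 0,"ay": 0,"az": 0}

```text
time: 8.75
eef_pos: [0.5254, 0.2488, 0.1307]
eef_rot: [0.0, -0.083, 0.997, 0.002]
wrist_force: [-0.2, 0.5, 3.6]
width: 0.001
```

```bash
python3 - <<'E'
from inc import *
p,d=camera('scene'); cv2.imwrite('pics/c9.png',cv2.resize(p[150:380,170:400],None,fx=2.6,fy=2.6,interpolation=2))
inc([(8,*cad(-.078,-.103,.146),3.306)])
E
```

```text
t 8.8 p [0.5254 0.2488 0.131 ] yaw -2.976 F [-0.8  0.3  3.8] w -0.01 q [ 0.13  0.59 -0.89  1.83  0.54  0.99  0.75]
8 t [ 0.0005  0.0005 -0.0301] a [0.0007 0.0001 0.0002]
```

View pics/c9.png

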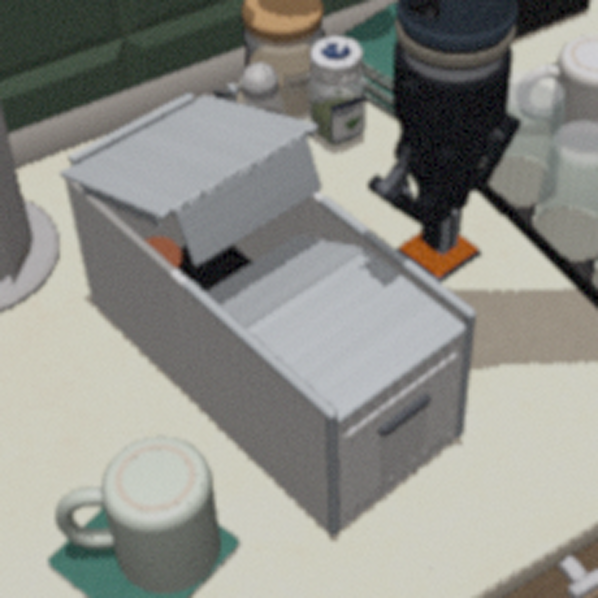

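Capsule stays in the bin, at (163,253), with the lid lowering. I'll continue easing up.

Request:
arm_command:
  increments:
    - {"tx": 0,"ty": 0,"tz": -0.003,"ax": 0,"ay": 0,"az": 0}
    - {"tx": 0,"ty": 0,"tz": -0.006,"ax": 0,"ay": 0,"az": 0}
    - {"tx": 0,"ty": 0,"tz": -0.009,"ax": 0,"ay": 0,"az": 0}
    - {"tx": 0,"ty": 0,"tz": -0.012,"ax": 0,"ay": 0,"az": 0}
    - {"tx": 0,"ty": 0,"tz": -0.015,"ax": 0,"ay": 0,"az": 0}
    - {"tx": 0,"ty": 0,"tz": -0.018,"ax": 0,"ay": 0,"az": 0}
    - {"tx": 0,"ty": 0,"tz": -0.021,"ax": 0,"ay": 0,"az": 0}
    - {"tx": 0,"ty": 0,"tz": -0.024,"ax": 0,"ay": 0,"az": 0}

```text
time: 9.47
eef_pos: [0.5261, 0.2486, 0.1433]
eef_rot: [0.001, -0.083, 0.997, 0.002]
wrist_force: [2.4, 1.7, 2.8]
width: 0.004
```

Request:
arm_command:
  increments:
    - {"tx": 0,"ty": 0,"tz": -0.002,"ax": 0,"ay": 0,"az": 0}
    - {"tx": 0,"ty": 0,"tz": -0.004,"ax": 0,"ay": 0,"az": 0}
    - {"tx": 0,"ty": 0,"tz": -0.006,"ax": 0,"ay": 0,"az": 0}
    - {"tx": 0,"ty": 0,"tz": -0.008,"ax": 0,"ay": 0,"az": 0}
    - {"tx": 0,"ty": 0,"tz": -0.01,"ax": 0,"ay": 0,"az": 0}
    - {"tx": 0,"ty": 0,"tz": -0.012,"ax": 0,"ay": 0,"az": 0}
    - {"tx": 0,"ty": 0,"tz": -0.014,"ax": 0,"ay": 0,"az": 0}
    - {"tx": 0,"ty": 0,"tz": -0.016,"ax": 0,"ay": 0,"az": 0}

```text
time: 10.13
eef_pos: [0.5262, 0.2484, 0.1514]
eef_rot: [0.001, -0.083, 0.997, 0.002]
wrist_force: [3.1, 0.5, 3.3]
width: 0.001
```

Request:
arm_command:
  increments:
    - {"tx": 0,"ty": 0,"tz": -0.0015,"ax": 0,"ay": 0,"az": 0}
    - {"tx": 0,"ty": 0,"tz": -0.003,"ax": 0,"ay": 0,"az": 0}
    - {"tx": 0,"ty": 0,"tz": -0.0045,"ax": 0,"ay": 0,"az": 0}
    - {"tx": 0,"ty": 0,"tz": -0.006,"ax": 0,"ay": 0,"az": 0}
    - {"tx": 0,"ty": 0,"tz": -0.0075,"ax": 0,"ay": 0,"az": 0}
    - {"tx": 0,"ty": 0,"tz": -0.009,"ax": 0,"ay": 0,"az": 0}
    - {"tx": 0,"ty": 0,"tz": -0.0105,"ax": 0,"ay": 0,"az": 0}
    - {"tx": 0,"ty": 0,"tz": -0.012,"ax": 0,"ay": 0,"az": 0}

```text
time: 10.8
eef_pos: [0.5253, 0.2481, 0.157]
eef_rot: [-0.0, -0.083, 0.997, 0.002]
wrist_force: [0.3, 0.4, 1.1]
width: -0.001
```

```bash
python3 - <<'E'
from inc import *
p,d=camera('scene'); cv2.imwrite('pics/c10.png',cv2.resize(p[150:380,170:400],None,fx=2.6,fy=2.6,interpolation=2))
inc([])
E
```

```text
t 10.85 p [0.5252 0.2481 0.1569] yaw -2.976 F [0.8 0.6 0.7] w 0.0 q [ 0.15  0.56 -0.91  1.8   0.5   1.03  0.78]
```

View pics/c10.png

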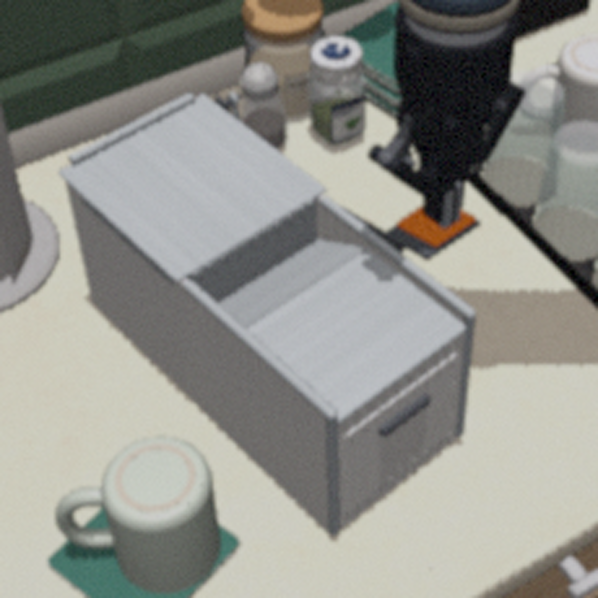

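Request:
arm_command:
  increments:
    - {"tx": 0,"ty": 0,"tz": -0.002,"ax": 0,"ay": 0,"az": 0}
    - {"tx": 0,"ty": 0,"tz": -0.004,"ax": 0,"ay": 0,"az": 0}
    - {"tx": 0,"ty": 0,"tz": -0.006,"ax": 0,"ay": 0,"az": 0}
    - {"tx": 0,"ty": 0,"tz": -0.008,"ax": 0,"ay": 0,"az": 0}
    - {"tx": 0,"ty": 0,"tz": -0.02,"ax": 0,"ay": 0,"az": 0}
    - {"tx": 0,"ty": 0,"tz": -0.05,"ax": 0,"ay": 0,"az": 0}
    - {"tx": 0,"ty": 0,"tz": -0.1,"ax": 0,"ay": 0,"az": 0}
    - {"tx": 0,"ty": 0,"tz": -0.15,"ax": 0,"ay": 0,"az": 0}

```text
time: 11.52
eef_pos: [0.5245, 0.2475, 0.2324]
eef_rot: [-0.001, -0.083, 0.997, 0.001]
wrist_force: [-0.1, -0.6, -0.7]
width: -0.002
```

Request:
arm_command:
  increments:
    - {"tx": 0,"ty": 0,"tz": -0.02,"ax": 0,"ay": 0,"az": 0}
    - {"tx": 0,"ty": 0,"tz": -0.02,"ax": 0,"ay": 0,"az": 0}
    - {"tx": 0,"ty": 0,"tz": -0.02,"ax": 0,"ay": 0,"az": 0}
    - {"tx": 0,"ty": 0,"tz": -0.02,"ax": 0,"ay": 0,"az": 0}
    - {"tx": 0,"ty": 0,"tz": -0.02,"ax": 0,"ay": 0,"az": 0}
    - {"tx": 0,"ty": 0,"tz": -0.02,"ax": 0,"ay": 0,"az": 0}
    - {"tx": 0,"ty": 0,"tz": -0.02,"ax": 0,"ay": 0,"az": 0}
    - {"tx": 0,"ty": 0,"tz": -0.02,"ax": 0,"ay": 0,"az": 0}

```text
time: 12.18
eef_pos: [0.5244, 0.2474, 0.2419]
eef_rot: [-0.002, -0.083, 0.997, 0.001]
wrist_force: [-0.1, 0.4, -0.2]
width: 0.0
```

```bash
python3 - <<'E'
from inc import *
p,d=camera('scene'); cv2.imwrite('pics/c11.png',p); W=pix2w_all('scene',d)
for P in [cad(.02,0,.152),cad(.1,0,.152)]:
    u,v=np.round(w2pix('scene',P)).astype(int); print(W[v,u])
p,d=camera('side'); cv2.imwrite('pics/s11.png',p)
inc([])
E
```

```text
[0.60437897 0.36612659 0.15302987]
[0.68279941 0.38014599 0.15226282]
t 12.28 p [0.5245 0.2475 0.2422] yaw -2.975 F [-0.2  0.2  0. ] w 0.0 q [ 0.2   0.47 -0.97  1.71  0.41  1.18  0.86]
```

View pics/c11.png

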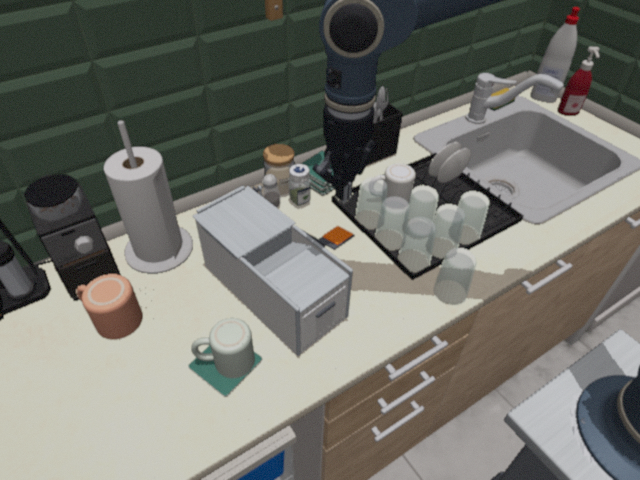

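View pics/s11.png

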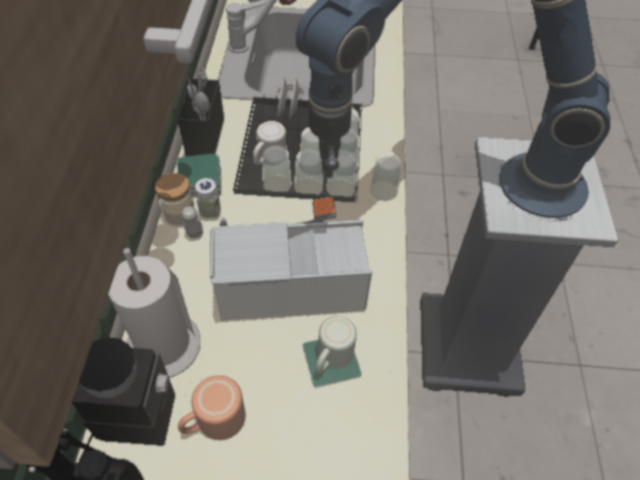

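The lid is flat at z 0.152–0.153, so it is shut. The capsule is gone from the chute, and the mug (232,345), coaster and glass (455,277) are where they were at the start. The arm is clear, so I'm handing in.

```bash
python3 -c "
from plant import *
print(job_done())"
```

```text
the job is handed in; nothing more can be done
None
```

The capsule is in the bin and the lid is shut; I handed the job in at about 12.3 s of the 51 s allowed.

- **Moves:** With the fingertips closed I pushed the capsule off the landing, and it slid down the chute to rest against the lid. I then pressed the lever pad down about 40 mm. The lid opened wide, and I saw the capsule lying in the bin. I eased the lever back up over about 2.7 s, slowing towards the end, until the force on the pad fell to about 1 N. Then I lifted the fingers clear.
- **Last checks:** Depth readings put the lid's top at 152–153 mm, the shut height. The chute and landing were empty, and the mug, coaster and glass looked unmoved in the pictures. The wrist force was about 0 N with the arm clear.
- **Not seen directly:** I last saw the capsule in the bin with the lid half open; with the lid shut it can't be seen. After I lifted clear, no reading disagreed with the job being done.
- **Earlier disagreements:** My first move call was refused because it left out some values, and I resent it in full. One early wrist-camera position for the capsule was several mm off because the arm was still settling; a second picture agreed with the fixed cameras.

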